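# Load a rubber buffer on the bench tester with the coaxial drive

## Robot

A 7-joint arm with a two-finger parallel gripper is mounted at the origin on the work surface. World frame = base frame: x ahead of the robot, y to its left, z up, the work surface at z = 0. Lengths are in m, angles in rad, forces in N, time in s.
With the tool pointing down it reaches from about 0.4 to 0.85 m from the base axis. Payload 10.4 kg.
Tool frame: the origin (TCP) lies at the very end of the fingers, on their centre line; the grasp point (between the pads) lies 19 mm behind it; z points along the fingers, y is the line along which they close (so a half turn about z gives the same grasp; the last joint's range is limited). The gripper opens to 85 mm and grips with 20 to 120 N. Pads are 22 mm wide; open, the fingers measure 114 mm over their backs; the gripper's body (76 mm by 85 mm) begins 54 mm behind the grasp point. The pads swing forward as they close: fully open they stand 13 mm farther back than shut.
Start: joints at [-1.224, 0.332, -0.065, 1.46, 0.022, 1.35, -0.088], TCP at [0.226, 0.583, 0.231] pointing down, gripper open.
Joint ranges: [-2.6, 2.6], [-0.5, 2.12], [-1.47, 1.34], [0.16, 2.42], [-1.27, 4.41], [0.06, 2.06], [-2.6, 2.6]. Speed limits (rad/s): [2.22, 2.22, 2.79, 2.79, 3.14, 3.14, 3.14].

## Interface

Orientations are given as a unit quaternion [x, y, z, w].
In Python, from workcell import manip gives the robot as it stands.
- The arm moves only by the shell command python3 -m jog 'ROWS' [FORCE]. ROWS is one flat JSON list of numbers that holds 1 to 20 rows one after another, with no inner brackets; each row has 7 numbers: a rotation vector rx, ry, rz in rad, then dx, dy, dz in m, then the opening from 0.0 (shut) to 1.0 (fully open); each row is the pose to reach, as a shift and turn from the pose commanded when the command began, along the tool's axes at that moment; what a row does not reach only later rows make up. A row lasts 1/8 s, in which the tool goes at most 0.0625 m and 0.188 rad, less where a joint would pass 70% of its speed; a pose out of reach is approached as far as the arm can. The fingers move at their own pace and stop on an object; FORCE is the grip in N (left out, the last holds). Time passes only in rows, so rows that do not move let the fingers close. It prints the time, the measured TCP pose, the force, the opening and the grip force at its end. Input that does not fit is refused with a message, and nothing moves.
- manip.get_obs(): the state, without advancing time (a new reading comes with each control period).
- manip.camera(name): name is "side" or "top"; returns the picture (480x640x3 uint8, blue, green, red); there is no depth.
- manip.calibration(name): a dict with "fx", "fy", "cx", "cy" (pixels), "world_from_camera" (4x4, takes a point from camera to world coordinates). Camera axes: x right, y up, looking along -z (the intrinsics and any distortion apply to the point x, -y, -z); pixel columns grow to the right and rows downward; lengths in m; the calibration is good to about 2 mm. A picture is of the moment at which its call begins. calibration takes no time and is no camera call.
- manip.hand_in(): hands the job in; it is judged then, once.
Trained networks look in the newest picture that a camera, given by its name, has taken for a name from the list of things; names that differ only in an ending like _2 or _b are one class to them, and where a whole thing is asked for, a point or a joint stands for the part that bears it (a point fixed in the world has none). Each returns a list of dicts, best first, with "confidence" (0 to 1); they miss things now and then, are a little off and sometimes report something else, mostly with a low value. They report only what shows in the picture. A call takes as long as a camera call.
- manip.outline_of(camera, thing): "mask" (480x640 bool, what is visible of it) and "bbox" ([left, top, right, bottom] in pixels, round what is visible of it).
The state is a dict: "clock": time; "joint_pos": joint angles; "joint_velocities": joint speeds; "tau": joint torques, N m; "position": TCP position; "ee_rot": TCP orientation; "ft_force": force on the tool from outside, world axes, zero at the start; "torque": the same for the moment, N m; "grip_width": opening from 0.0 (shut) to 1.0 (fully open); "grasp_force": force on a finger pad.
Only numpy, scipy, OpenCV 4.12 (cv2) and the standard library are available. Lean on these libraries where they do the work, as an engineer would, in place of code of your own. Each camera call takes 0.05 s, during which the arm holds its last target. There are 200 camera calls.

## Task

Put the test load on the rubber buffer lying in the bench tester: turn the large outer ring clockwise until the gauge needle has just come off its rest peg, without reaching the single short mark, and let go of the ring without having turned the small inner knob. Then, leaving the ring alone, turn the inner knob clockwise until the needle points at the long thick mark, never letting it reach the pair of marks at the end of the scale, and let go. Do not disturb the screwdriver, spanner and can beside the tester.

Things in the scene. Friction and masses are not known exactly. Their poses are not given: they have to be found in the camera images.
- tester: Low bench tester, bolted down: a dark base plate 405 x 130 mm, 12 mm thick, with a grey gearbox (90 x 100 mm, top 60 mm above the table) carrying the coaxial ring and knob, and an aluminium trough. Origin at table level on the upright axis of ring and knob; local x is the pressing direction, from the gearbox along the trough to the gauge; z up. The plate reaches from x = -60 to +345 mm.
- ring_grip (a point): Centre of the coarse outer ring, on its axis at mid-height: a knurled black ring 56 mm in diameter, 24 mm tall, 66 to 90 mm above the table (6 mm clear of the gearbox). The inner knob stands on top of it, on the same axis.
- ring (a joint): Angle of the outer ring, 0 to 3.2 rad, growing clockwise seen from above. About 0.35 Nm of friction, stays where it is left. Each radian advances the plunger 12 mm: free travel, then pushing the loose buffer along the trough to the gauge's pad. Touch comes 0.6 to 2.5 rad from the start, not known beforehand: the needle or rising torque tells.
- knob_grip (a point): On the axis of the fine inner knob, at the height to grip it (108 mm above the table): a plain knurled metal knob 22 mm in diameter, 90 to 124 mm above the table, directly above the ring's top face.
- knob (a joint): Angle of the inner knob, 0 to 3.6 rad, growing clockwise seen from above; starts between 0 and 0.8. About 0.08 Nm of friction, stays where it is left. Each radian draws the gauge head 2.5 mm towards the plunger, independently of the ring. From first touch to the long mark takes about 0.5 to 1.4 rad.
- knob_mark (a point): Outer end of the index line on top of the inner knob, 9 mm from the axis; it goes round with the knob.
- needle (a joint): Angle of the needle on the gauge's white dial; grows clockwise seen from above. 0 at the rest peg, single short mark 0.9, long thick mark 1.65 (the test load, 15 N), pair of short marks 2.36 to 2.46 (overload). Shows the load on the gauge's pad, 0.11 rad per N. Pad gives 1 mm per 4 N: under load 1 rad of ring moves it 5.3 rad, 1 rad of inner knob 1.1 rad.
- needle_tip (a point): Tip of the dark needle, 62 mm from the dial's centre.
- dial (a point): Centre of the upward-facing white dial (144 mm in diameter, 63 mm above the table) on top of the grey gauge box (156 x 156 mm). In the tester's directions, the needle at rest points nearly along x (0.27 rad to the clockwise side of it) and swings clockwise through -y.
- anvil: The gauge's round steel pressure pad, 26 mm in diameter, spring-backed, at the far end of the trough, facing the plunger. Origin at the centre of its face, 38 mm above the table.
- buffer: Rubber buffer with steel end plates, a cylinder 32 mm in diameter and 45 mm long, lying loose along the trough between plunger and pad. Origin on the trough floor (22 mm above the table) under its middle; x along its length.
- screwdriver: Bystander: screwdriver 200 mm long with an orange handle, lying on the bench. Origin under its middle.
- wrench: Bystander: spanner 180 mm long lying on the bench. Origin under its middle.
- can: Bystander: spray can, 65 mm in diameter, 190 mm tall, standing. Origin at the centre of its foot.

How it is judged:
By the outcome, as a careful person would: the job done as asked, in the order asked, and still so for the second after the job is handed in, with the robot touching nothing.
It also fails if it takes over 72 s, if anything falls off the work surface, if the arm or the gripper's body presses on something with over 40 N, if the wrist force passes 120 N, or if a joint passes its speed limit or range.

## Working session

There is one attempt and no reset: what is moved stays moved. The work goes in short steps, Python scripts to look and compute and a shell command to move; the robot and the scene stay as the last step left them, time stands still between calls to the robot, and variables do not carry over. Pictures are saved under pics/ and viewed, at most 10 in all, crops included, and the job is handed in when it is done.

```bash
mkdir -p pics
cat > h.py <<'E'
import numpy as np,cv2
from workcell import manip
from scipy.spatial.transform import Rotation as R
def ray(cam,u,v):
    c=manip.calibration(cam);T=np.array(c["world_from_camera"])
    d=T[:3,:3]@np.array([(u-c["cx"])/c["fx"],-(v-c["cy"])/c["fy"],-1]);return T[:3,3],d
def atz(cam,u,v,z):
    o,d=ray(cam,u,v);return o+d*(z-o[2])/d[2]
def proj(cam,p):
    c=manip.calibration(cam);T=np.array(c["world_from_camera"]);q=T[:3,:3].T@(np.array(p)-T[:3,3])
    return np.array([c["cx"]+c["fx"]*q[0]/-q[2],c["cy"]-c["fy"]*q[1]/-q[2]])
E
python3 - <<'E'
from h import *
ims=[]
for n in("top","side"):
    im=manip.camera(n);cv2.imwrite(f"pics/{n}0.png",im)
    print(n,{k:np.round(v,3).tolist() for k,v in manip.calibration(n).items()})
    for t in("ring","knob","dial","needle","tester","can","screwdriver","wrench","buffer"):
        r=manip.outline_of(n,t)
        for d in r[:2]:
            ys,xs=np.nonzero(d["mask"]);print(n,t,round(d["confidence"],2),d["bbox"],xs.mean().round(1),ys.mean().round(1))
o=manip.get_obs();print(o)
E
```

```text
top {'fx': 501.834, 'fy': 501.834, 'cx': 314.26, 'cy': 235.437, 'world_from_camera': [[0.006, 0.998, -0.067, 0.493], [-0.999, 0.004, -0.04, 0.052], [-0.04, 0.067, 0.997, 0.939], [0.0, 0.0, 0.0, 1.0]]}
top ring 0.95 [471.9, 228.7, 506.4, 264.0] 487.4 243.8
top knob 0.62 [471.4, 227.1, 508.4, 260.3] 487.6 244.0
top knob 0.54 [484.9, 236.3, 502.6, 252.3] 495.3 242.6
top dial 0.57 [307.4, 153.4, 417.4, 263.6] 362.0 206.8
top dial 0.37 [486.2, 235.9, 504.3, 249.6] 495.0 242.7
top needle 0.47 [335.1, 188.7, 365.9, 209.5] 356.1 201.2
top tester 0.76 [289.4, 159.6, 517.2, 290.1] 434.1 232.6
top tester 0.6 [486.8, 234.1, 505.6, 248.0] 495.0 242.6
top can 0.87 [216.1, 158.3, 272.5, 212.6] 242.8 184.1
top screwdriver 0.58 [444.6, 124.7, 553.2, 160.5] 514.3 144.0
top wrench 0.95 [328.6, 271.2, 419.8, 327.8] 372.8 298.8
top buffer 0.83 [411.3, 213.1, 440.0, 235.6] 424.9 227.0
side {'fx': 564.511, 'fy': 564.511, 'cx': 325.723, 'cy': 241.115, 'world_from_camera': [[0.899, 0.205, -0.387, 0.128], [-0.437, 0.411, -0.8, -0.774], [-0.005, 0.888, 0.459, 0.609], [0.0, 0.0, 0.0, 1.0]]}
side ring 0.87 [386.
[... 698 characters left out ...]
ay([-1.22362009,  0.33220953, -0.06470634,  1.460093  ,  0.02160676,
        1.34990856, -0.08849597]), 'joint_velocities': array([-0.00138401,  0.00034982, -0.00080638, -0.00049301, -0.00028148,
        0.00158948,  0.0018752 ]), 'tau': array([-1.60001156e-03, -6.25243664e+01,  4.75483015e-02, -3.91834438e+01,
        1.63021992e-02,  1.74742359e-03,  1.96025024e-05]), 'position': array([0.22586848, 0.58278178, 0.23133493]), 'ee_rot': array([ 1.83829386e-01,  9.82958166e-01,  3.86006346e-05, -9.25894184e-08]), 'ft_force': array([-0.23731885,  0.40695825, -0.3513235 ]), 'torque': array([-3.37132462e-05,  8.01286783e-03,  1.61547184e-02]), 'grasp_force': 0.0, 'grip_width': 0.9968744133508495}
```

View pics/top0.png

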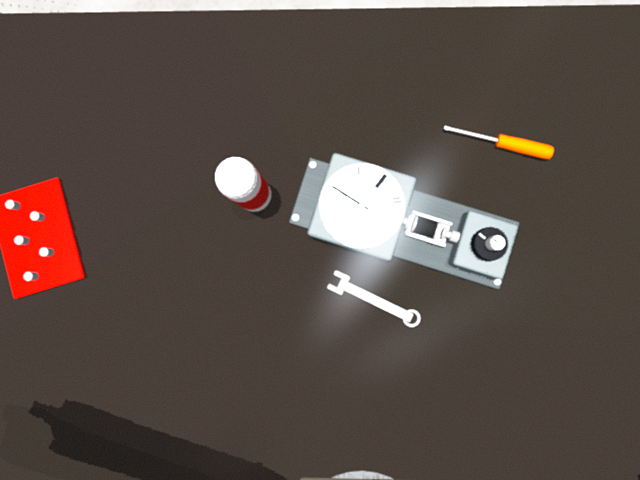

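View pics/side0.png

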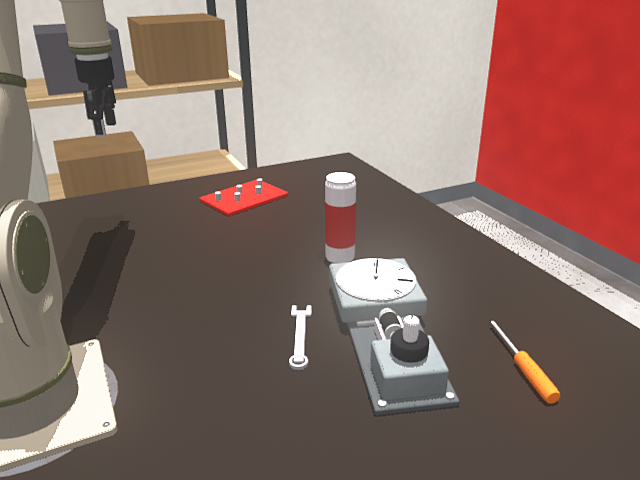

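The top picture shows the ring and knob at about (490,243), the dial at (363,206) with the needle pointing to (333,188), the can at (240,185), the spanner at (375,298) and the screwdriver at (515,143). The side picture has the knob at (410,328). I'll enlarge the key parts next.

Run:
```python
from h import *
t=cv2.imread("pics/top0.png");s=cv2.imread("pics/side0.png")
a=cv2.resize(t[215:275,455:535],(400,300),interpolation=cv2.INTER_CUBIC)
b=cv2.resize(s[305:365,370:450],(400,300),interpolation=cv2.INTER_CUBIC)
c=cv2.resize(t[145:265,285:445],(800,600)[:2],interpolation=cv2.INTER_CUBIC)[:, :]
c=cv2.resize(c,(400,300))
out=np.zeros((600,800,3),np.uint8);out[:300,:400]=a;out[:300,400:]=b;out[300:,:400]=c
cv2.imwrite("pics/crop1.png",out)
for p in[(490,243)]: print(atz("top",*p,.09))
print(atz("top",495,242.5,.124),atz("side",411,321,.124),atz("top",363,206,.063),atz("side",375.3,280,.063))
```

```text
[ 0.53813902 -0.20837721  0.09      ]
[ 0.53714974 -0.20590411  0.124     ] [ 0.53629543 -0.21416541  0.124     ] [0.60357636 0.00182492 0.063     ] [ 0.60095534 -0.00504652  0.063     ]
```

View pics/crop1.png

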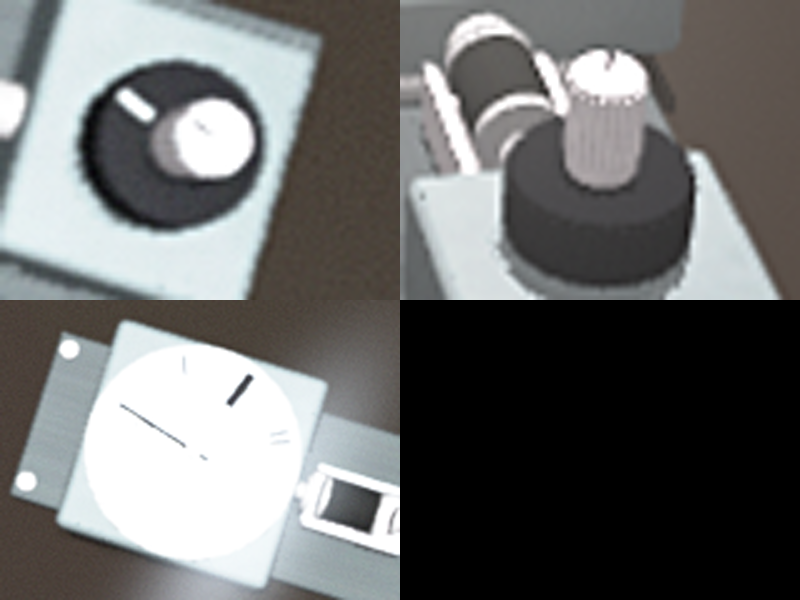

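The crops show the knob top at about (497.6,242.8) in top and (411.4,320.2) in side. The needle lies from the dial centre (362,205) to (333,187). The short mark is at (358,171), the long mark at (381,181) and the pair at (397,200).

```bash
cat >> h.py <<'E'
def tri(a,b):
    o1,d1=ray("top",*a);o2,d2=ray("side",*b)
    s=np.linalg.lstsq(np.c_[d1,-d2],o2-o1,rcond=None)[0];p,q=o1+d1*s[0],o2+d2*s[1];return (p+q)/2,p-q
E
python3 - <<'E'
from h import *
a,b=(497.6,242.8),(411.4,320.2)
print(tri(a,b),atz("top",*a,.124),atz("side",*b,.124))
print("ring",atz("top",490.8,243,.09),atz("side",409.3,335.5,.09))
K=(atz("top",*a,.124)+atz("side",*b,.124))/2
D=atz("top",362.3,205,.063)
th=np.arctan2(*(D-K)[1::-1]);print("dial",D,"dist",np.linalg.norm((D-K)[:2]),"tester yaw",th)
for nm,p in dict(tip=(333,187),short=(358.4,171),long=(381,181),pair=(397,200)).items():
    v=atz("top",*p,.064)-D;print(nm,(th-np.arctan2(v[1],v[0])-.27)%6.28)
o=manip.get_obs();Rm=R.from_quat(o["ee_rot"]).as_matrix();print(Rm.round(3))
E
```

```text
(array([ 0.53778001, -0.21102689,  0.12276235]), array([-0.00203181,  0.00108881, -0.0004594 ])) [ 0.53668464 -0.21001165  0.124     ] [ 0.53794321 -0.21273722  0.124     ]
ring [ 0.53814452 -0.2096977   0.09      ] [ 0.54175297 -0.20526008  0.09      ]
dial [0.60533794 0.00304711 0.063     ] dist 0.2249530236079023 tester yaw 1.2635951211939176
tip 6.254841908310394
short 0.8794622451637688
long 1.6512961450130699
pair 2.420815913765315
[[-0.932  0.361  0.   ]
 [ 0.361  0.932  0.   ]
 [ 0.     0.    -1.   ]]
```

```bash
cat > meas.py <<'E'
from h import *
import sys
D=np.array([.6053,.0030,.064]);TH=1.2636
def needle(im,cam="top"):
    g=cv2.cvtColor(im,cv2.COLOR_BGR2GRAY).astype(np.float32)
    A=np.arange(-.15,2.7,.01);rr=np.arange(.018,.046,.001)
    P=np.array([[proj(cam,D+r*np.array([np.cos(TH-.27-a),np.sin(TH-.27-a),0])) for r in rr] for a in A],np.float32)
    v=cv2.remap(g,P[...,0],P[...,1],cv2.INTER_LINEAR).mean(1)
    i=v.argmin();w=np.clip(np.median(v)-v-10,0,None)*(abs(A-A[i])<.08);return (A*w).sum()/max(w.sum(),1e-6),np.median(v)-v[i]
if __name__=="__main__":
    lim=float(sys.argv[1]) if len(sys.argv)>1 else 9
    a,c=needle(manip.camera("top"));o=manip.get_obs()
    print("needle %.3f contrast %.0f"%(a,c),"t %.2f"%o["clock"],"p",o["position"].round(4),"j7 %.2f"%o["joint_pos"][6],"F",o["ft_force"].round(1),"Mz %.2f"%o["torque"][2],"grip",o["grip_width"].round(3),o["grasp_force"].round(0))
    sys.exit(a>lim or c<15)
E
python3 -c "
from meas import *;print(needle(cv2.imread('pics/top0.png')))"
python3 -m jog '[0, 0, 0, -0.577, -0.628, 0, 1, 0, 0, 0, -0.577, -0.628, 0, 1, 0, 0, 0, -0.577, -0.628, 0, 1, 0, 0, 0, -0.577, -0.628, 0, 1, 0, 0, 0, -0.577, -0.628, 0, 1, 0, 0, 0, -0.577, -0.628, 0, 1, 0, 0, 0, -0.577, -0.628, 0, 1, 0, 0, 0, -0.577, -0.628, 0, 1, 0, 0, 0, -0.577, -0.628, 0, 1, 0, 0, 0, -0.577, -0.628, 0, 1, 0, 0, 0, -0.577, -0.628, 0, 1, 0, 0, 0, -0.577, -0.628, 0, 1, 0, 0, 0, -0.577, -0.628, 0, 1, 0, 0, 0, -0.577, -0.628, 0, 1, 0, 0, 0, -0.577, -0.628, 0, 1, 0, 0, 0, -0.577, -0.628, 0, 1, 0, 0, 0, -0.577, -0.628, 0, 1, 0, 0, 0, -0.577, -0.628, 0, 1]'
python3 meas.py
python3 - <<'E'
from h import *
im=np.hstack([manip.camera("top"),manip.camera("side")]);cv2.imwrite("pics/m1.png",cv2.resize(im,(800,300)))
o=manip.get_obs();print(o["joint_pos"].round(3),R.from_quat(o["ee_rot"]).as_matrix().round(3))
E
```

```text
clock: 3.25
position: [0.537, -0.2103, 0.2315]
ee_rot: [0.183, 0.983, 0.0, 0.0]
ft_force: [0.0, 0.4, -0.1]
grip_width: 1.002
grasp_force: 0.0
[-0.339  0.268  0.764  1.628 -0.191  1.322  1.656] [[-0.933  0.361  0.   ]
 [ 0.361  0.933  0.   ]
 [-0.     0.001 -1.   ]]Traceback (most recent call last):
  File "<string>", line 2, in <module>
    from meas import *;print(needle(cv2.imread('pics/top0.png')))
                             ~~~~~~^^^^^^^^^^^^^^^^^^^^^^^^^^^^^
  File "meas.py", line 7, in needle
    P=np.array([[proj(cam,D+r*np.array([np.cos(TH-.27-a),np.sin(TH-.27-a),0])) for r in rr] for a in A],np.float32)
                 ~~~~^^^^^^^^^^^^^^^^^^^^^^^^^^^^^^^^^^^^^^^^^^^^^^^^^^^^^^^^^
  File "h.py", line 10, in proj
    c=manip.calibration(cam);T=np.array(c["world_from_camera"]);q=T[:3,:3].T@(np.array(p)-T[:3,3])
ValueError: time passes only in moves, steps and waits
Traceback (most recent call last):
  File "meas.py", line 12, in <module>
    a,c=needle(manip.camera("top"));o=manip.get_obs()
        ~~~~~~^^^^^^^^^^^^^^^^^^^^^
  File "meas.py", line 7, in needle
    P=np.array([[proj(cam,D+r*np.array([np.cos(TH-.27-a),np.sin(TH-.27-a),0])) for r in rr] for a in A],np.float32)
                 ~~~~^^^^^^^^^^^^^^^^^^^^^^^^^^^^^^^^^^^^^^^^^^^^^^^^^^^^^^^^^
  File "h.py", line 10, in proj
    c=manip.calibration(cam);T=np.array(c["world_from_camera"]);q=T[:3,:3].T@(np.array(p)-T[:3,3])
ValueError: time passes only in moves, steps and waits
```

View pics/m1.png

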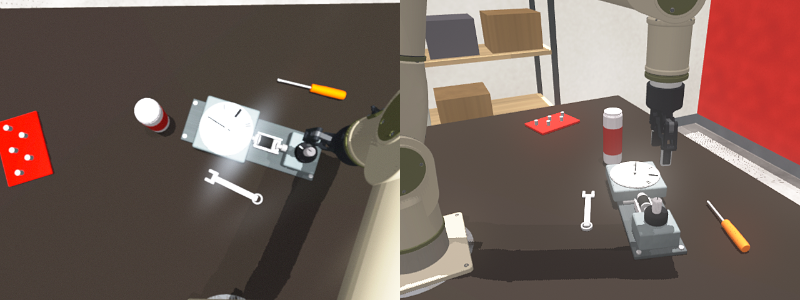

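The arm does not hide the dial, and j7 has about 4.2 rad of clockwise travel. I'll cache the calibration, descend and grip the ring.

```bash
python3 - <<'E'
s=open('h.py').read()
s=s.replace("def ray","import functools\n@functools.lru_cache\ndef cal(n): return manip.calibration(n)\ndef ray",1).replace('c=manip.calibration(cam)','c=cal(cam)')
open('h.py','w').write(s)
E
python3 -c "
from meas import *;print(needle(cv2.imread('pics/top0.png')))"
python3 -m jog '[0, 0, 0, -0.0007, -0.0005, 0.05, 1, 0, 0, 0, -0.0007, -0.0005, 0.09, 1, 0, 0, 0, -0.0007, -0.0005, 0.12, 1, 0, 0, 0, -0.0007, -0.0005, 0.14, 1, 0, 0, 0, -0.0007, -0.0005, 0.16, 1, 0, 0, 0, -0.0007, -0.0005, 0.17, 1, 0, 0, 0, -0.0007, -0.0005, 0.17, 1]'
python3 meas.py
python3 -m jog '[0, 0, 0, 0, 0, 0, 0.4, 0, 0, 0, 0, 0, 0, 0.4, 0, 0, 0, 0, 0, 0, 0.4, 0, 0, 0, 0, 0, 0, 0.4, 0, 0, 0, 0, 0, 0, 0.4, 0, 0, 0, 0, 0, 0, 0.4]' 40
python3 meas.py;python3 - <<'E'
from h import *
s=manip.camera("side");t=manip.camera("top")
a=cv2.resize(s[265:415,300:500],(400,300));b=cv2.resize(t[185:285,430:563],(400,300));cv2.imwrite("pics/m2.png",np.hstack([a,b]))
E
```

```text
(np.float64(-0.023746510846371624), np.float32(84.40584))
clock: 4.28
position: [0.5373, -0.212, 0.061]
ee_rot: [0.184, 0.983, 0.0, -0.0]
ft_force: [0.4, 0.1, 0.8]
grip_width: 1.005
grasp_force: 0.0
clock: 5.08
position: [0.5389, -0.2102, 0.0627]
ee_rot: [0.183, 0.983, 0.002, 0.001]
ft_force: [-1.7, 7.7, 10.6]
grip_width: 0.643
grasp_force: 40.5Traceback (most recent call last):
  File "meas.py", line 13, in <module>
    print("needle %.3f contrast %.0f"%(a,c),"t %.2f"%o["clock"],"p",o["position"].round(4),"j7 %.2f"%o["joint_pos"][6],"F",o["ft_force"].round(1),"Mz %.2f"%o["torque"][2],"grip",o["grip_width"].round(3),o["grasp_force"].round(0))
                                                                                                                                                                                  ^^^^^^^^^^^^^^^^^^^^^
AttributeError: 'float' object has no attribute 'round'
Traceback (most recent call last):
  File "meas.py", line 13, in <module>
    print("needle %.3f contrast %.0f"%(a,c),"t %.2f"%o["clock"],"p",o["position"].round(4),"j7 %.2f"%o["joint_pos"][6],"F",o["ft_force"].round(1),"Mz %.2f"%o["torque"][2],"grip",o["grip_width"].round(3),o["grasp_force"].round(0))
                                                                                                                                                                                  ^^^^^^^^^^^^^^^^^^^^^
AttributeError: 'float' object has no attribute 'round'
```

View pics/m2.png

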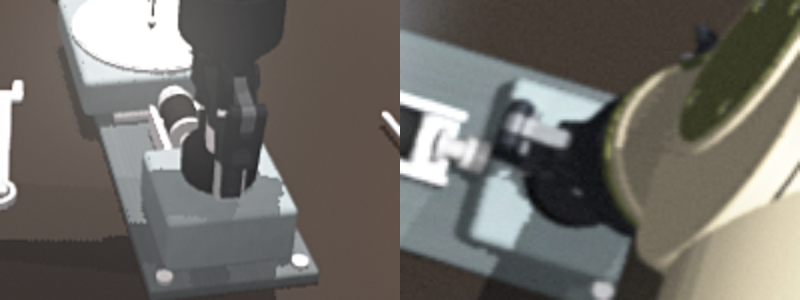

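The side crop shows the fingers around the ring at about (230,160), with the body clear above the knob. I'll relieve the small side load, then start turning.

```bash
sed -i 's/o\["grip_width"\].round(3),o\["grasp_force"\].round(0)/"%.3f %.0f"%(o["grip_width"],o["grasp_force"])/' meas.py
python3 -m jog '[0, 0, 0, -0.0005, 0.002, -0.002, 0.4, 0, 0, 0, -0.0005, 0.002, -0.002, 0.4]' >/dev/null
python3 meas.py
python3 -m jog '[0, 0, 0.1, 0, 0, 0, 0.4, 0, 0, 0.2, 0, 0, 0, 0.4, 0, 0, 0.2, 0, 0, 0, 0.4, 0, 0, 0.2, 0, 0, 0, 0.4]' >/dev/null
python3 meas.py
python3 -c "
from h import *
print(manip.get_obs()['torque'],R.from_quat(manip.get_obs()['ee_rot']).as_rotvec())"
```

```text
needle -0.023 contrast 100 t 5.53 p [ 0.5388 -0.2101  0.063 ] j7 1.76 F [  5.   -0.5 -10.3] Mz 0.16 grip 0.639 47
needle -0.023 contrast 101 t 6.08 p [ 0.5388 -0.2101  0.063 ] j7 1.58 F [  5.3  -0.3 -11.5] Mz -0.35 grip 0.639 47
[ 0.22193331 -1.38874816 -0.35002977] [8.80035483e-01 3.01547095e+00 5.13872847e-04]False
False
```

```bash
python3 -m jog '[0, 0, 0.15, -0.001, 0, 0.001, 0.4, 0, 0, 0.3, -0.001, 0, 0.001, 0.4, 0, 0, 0.35, -0.001, 0, 0.001, 0.4, 0, 0, 0.35, -0.001, 0, 0.001, 0.4]' >/dev/null
python3 meas.py 0.1 &&
python3 -m jog '[0, 0, 0.08, 0, 0, 0, 0.4, 0, 0, 0.08, 0, 0, 0, 0.4]' >/dev/null && python3 meas.py 0.1 &&
python3 -m jog '[0, 0, 0.08, 0, 0, 0, 0.4, 0, 0, 0.08, 0, 0, 0, 0.4]' >/dev/null && python3 meas.py 0.1 &&
python3 -m jog '[0, 0, 0.08, 0, 0, 0, 0.4, 0, 0, 0.08, 0, 0, 0, 0.4]' >/dev/null && python3 meas.py 0.1 &&
python3 -m jog '[0, 0, 0.08, 0, 0, 0, 0.4, 0, 0, 0.08, 0, 0, 0, 0.4]' >/dev/null && python3 meas.py 0.1 &&
python3 -m jog '[0, 0, 0.08, 0, 0, 0, 0.4, 0, 0, 0.08, 0, 0, 0, 0.4]' >/dev/null && python3 meas.py 0.1
python3 - <<'E'
from h import *
t=manip.camera("top");a=cv2.resize(t[195:255,395:475],(480,360),interpolation=cv2.INTER_CUBIC);cv2.imwrite("pics/m3.png",a)
o=cv2.imread("pics/top0.png");cv2.imwrite("pics/m3.png",np.hstack([cv2.resize(x[200:250,395:465],(399,285),interpolation=cv2.INTER_CUBIC) for x in(o,t)]))
E
```

```text
needle -0.023 contrast 101 t 6.62 p [ 0.5389 -0.2101  0.0628] j7 1.27 F [-4.3  5.1  4.1] Mz -0.34 grip 0.636 49False
```

View pics/m3.png

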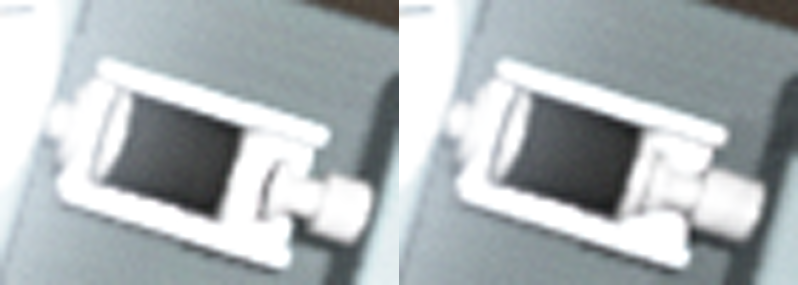

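The crop shows that the plunger has advanced and is about to meet the buffer, at roughly crop x 640. I'll fix the exit code and go on in small steps.

```bash
sed -i 's/sys.exit(a>lim or c<15)/sys.exit(int(a>lim or c<15))/' meas.py
python3 -m jog '[0, 0, 0.08, 0, 0, 0, 0.4, 0, 0, 0.08, 0, 0, 0, 0.4]' >/dev/null && python3 meas.py 0.06 &&
python3 -m jog '[0, 0, 0.08, 0, 0, 0, 0.4, 0, 0, 0.08, 0, 0, 0, 0.4]' >/dev/null && python3 meas.py 0.06 &&
python3 -m jog '[0, 0, 0.08, 0, 0, 0, 0.4, 0, 0, 0.08, 0, 0, 0, 0.4]' >/dev/null && python3 meas.py 0.06 &&
python3 -m jog '[0, 0, 0.08, 0, 0, 0, 0.4, 0, 0, 0.08, 0, 0, 0, 0.4]' >/dev/null && python3 meas.py 0.06 &&
python3 -m jog '[0, 0, 0.08, 0, 0, 0, 0.4, 0, 0, 0.08, 0, 0, 0, 0.4]' >/dev/null && python3 meas.py 0.06 &&
python3 -m jog '[0, 0, 0.08, 0, 0, 0, 0.4, 0, 0, 0.08, 0, 0, 0, 0.4]' >/dev/null && python3 meas.py 0.06 &&
python3 -m jog '[0, 0, 0.08, 0, 0, 0, 0.4, 0, 0, 0.08, 0, 0, 0, 0.4]' >/dev/null && python3 meas.py 0.06 &&
python3 -m jog '[0, 0, 0.08, 0, 0, 0, 0.4, 0, 0, 0.08, 0, 0, 0, 0.4]' >/dev/null && python3 meas.py 0.06 &&
python3 -m jog '[0, 0, 0.08, 0, 0, 0, 0.4, 0, 0, 0.08, 0, 0, 0, 0.4]' >/dev/null && python3 meas.py 0.06 &&
python3 -m jog '[0, 0, 0.08, 0, 0, 0, 0.4, 0, 0, 0.08, 0, 0, 0, 0.4]' >/dev/null && python3 meas.py 0.06
```

```text
needle -0.023 contrast 102 t 6.97 p [ 0.5389 -0.2101  0.0628] j7 1.20 F [-2.9  4.8  4.2] Mz -0.36 grip 0.639 49
needle -0.023 contrast 102 t 7.28 p [ 0.5389 -0.2101  0.0628] j7 1.13 F [-3.9  4.4  5. ] Mz -0.31 grip 0.635 49
needle -0.023 contrast 102 t 7.58 p [ 0.5389 -0.2102  0.0628] j7 1.06 F [-4.2  4.4  5.1] Mz -0.37 grip 0.643 49
needle -0.023 contrast 102 t 7.88 p [ 0.5389 -0.2101  0.0628] j7 0.99 F [-4.6  4.6  3.8] Mz -0.31 grip 0.640 49
needle -0.023 contrast 102 t 8.18 p [ 0.539  -0.2102  0.0628] j7 0.92 F [-3.7  5.9  4.4] Mz -0.35 grip 0.639 49
needle -0.023 contrast 102 t 8.47 p [ 0.5389 -0.2102  0.0628] j7 0.85 F [-4.6  5.9  5.6] Mz -0.30 grip 0.639 49
needle -0.023 contrast 102 t 8.78 p [ 0.5389 -0.2102  0.0628] j7 0.78 F [-5.   4.5  5.3] Mz -0.31 grip 0.644 49
needle -0.023 contrast 103 t 9.07 p [ 0.5389 -0.2102  0.0628] j7 0.71 F [-4.5  5.4  5.5] Mz -0.33 grip 0.641 49
needle -0.023 contrast 103 t 9.38 p [ 0.539  -0.2102  0.0628] j7 0.64 F [-4.1  5.   5.4] Mz -0.34 grip 0.644 49
needle 0.329 contrast 86 t 9.68 p [ 0.5389 -0.2102  0.0628] j7 0.57 F [-4.3  5.6  5.1] Mz -0.34 grip 0.640 49
```

The needle is at 0.35 rad above rest, off the peg and well below 0.9. I'll release the ring.

```bash
python3 -m jog '[0, 0, 0, 0, 0, 0, 0.75, 0, 0, 0, 0, 0, 0, 1, 0, 0, 0, 0, 0, 0, 1, 0, 0, 0, 0, 0, 0, 1, 0, 0, 0, 0, 0, 0, 1]' | head -2;python3 meas.py
python3 -m jog '[0, 0, 0, 0, 0, -0.015, 1, 0, 0, 0, 0, 0, -0.03, 1, 0, 0, 0, 0, 0, -0.035, 1, 0, 0, 0, 0, 0, -0.035, 1]' >/dev/null;python3 meas.py
python3 -c "
from h import *
o=manip.get_obs();M=R.from_quat(o['ee_rot']).as_matrix();print(M.round(3));print(M.T@(np.array([.5389,-.2102,.0955])-o['position']))"
```

```text
clock: 10.3
position: [0.5394, -0.2109, 0.0623]
needle 0.323 contrast 90 t 10.35 p [ 0.5394 -0.2109  0.0623] j7 0.57 F [ 0.5  0.6 -0.6] Mz 0.02 grip 0.999 0
needle 0.324 contrast 92 t 10.90 p [ 0.5395 -0.2107  0.0973] j7 0.54 F [ 0.1 -0.1  0. ] Mz 0.01 grip 1.000 0
[[ 0.148  0.989  0.   ]
 [ 0.989 -0.148  0.   ]
 [ 0.     0.    -1.   ]]
[ 0.00040937 -0.00061972  0.00182938]
```

```bash
python3 -m jog '[0, 0, 0, 0.0004, -0.0006, 0.001, 0.6, 0, 0, 0, 0.0004, -0.0006, 0.001, 0.3, 0, 0, 0, 0.0004, -0.0006, 0.001, 0.1, 0, 0, 0, 0.0004, -0.0006, 0.001, 0.1, 0, 0, 0, 0.0004, -0.0006, 0.001, 0.1, 0, 0, 0, 0.0004, -0.0006, 0.001, 0.1, 0, 0, 0, 0.0004, -0.0006, 0.001, 0.1, 0, 0, 0, 0.0004, -0.0006, 0.001, 0.1]' 25 >/dev/null;python3 meas.py
python3 - <<'E'
from h import *
s=manip.camera("side");t=manip.camera("top")
a=cv2.resize(s[265:415,300:500],(400,300));b=cv2.resize(t[185:285,430:563],(400,300));cv2.imwrite("pics/m4.png",np.hstack([a,b]))
E
```

```text
needle 0.324 contrast 91 t 11.95 p [ 0.5388 -0.2104  0.0962] j7 0.54 F [-0.5  0.8  0.5] Mz -0.01 grip 0.249 26
```

View pics/m4.png

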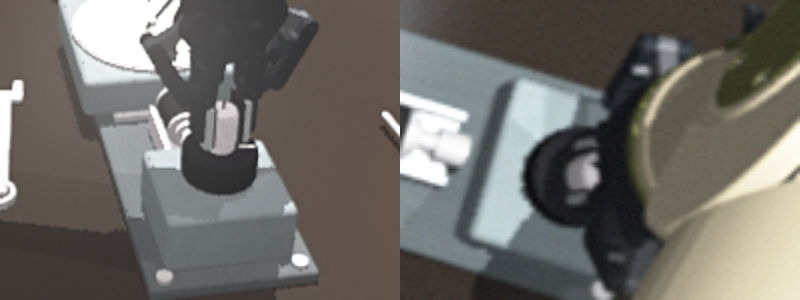

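The side crop shows the pads on the knob at about (228,125), with the tips above the ring and clear of it. Next I turn the knob.

```bash
python3 -m jog '[0, 0, 0.1, 0, 0, 0, 0.1, 0, 0, 0.2, 0, 0, 0, 0.1, 0, 0, 0.2, 0, 0, 0, 0.1]' >/dev/null;python3 meas.py 1 &&
python3 -m jog '[0, 0, 0.1, 0, 0, 0, 0.1, 0, 0, 0.2, 0, 0, 0, 0.1, 0, 0, 0.3, 0, 0, 0, 0.1, 0, 0, 0.3, 0, 0, 0, 0.1]' >/dev/null;python3 meas.py 1.2 &&
python3 -m jog '[0, 0, 0.1, 0, 0, 0, 0.1, 0, 0, 0.2, 0, 0, 0, 0.1, 0, 0, 0.2, 0, 0, 0, 0.1, 0, 0, 0.2, 0, 0, 0, 0.1]' >/dev/null;python3 meas.py 1.2
```

```text
needle 0.552 contrast 90 t 12.47 p [ 0.5388 -0.2104  0.0962] j7 0.37 F [-2.5  0.9  1.6] Mz -0.04 grip 0.246 26
needle 0.890 contrast 76 t 13.03 p [ 0.5387 -0.2104  0.0962] j7 0.12 F [-3.1  0.9  2.3] Mz -0.05 grip 0.248 26
needle 1.123 contrast 87 t 13.57 p [ 0.5387 -0.2104  0.0962] j7 -0.05 F [-3.8  0.3  2.2] Mz 0.02 grip 0.246 26
```

```bash
python3 -m jog '[0, 0, 0.12, 0, 0, 0, 0.1, 0, 0, 0.24, 0, 0, 0, 0.1, 0, 0, 0.38, 0, 0, 0, 0.1, 0, 0, 0.38, 0, 0, 0, 0.1]' >/dev/null;python3 meas.py 1.7
python3 - <<'E'
from meas import *
t=manip.camera("top")
g=cv2.cvtColor(cv2.imread("pics/top0.png"),cv2.COLOR_BGR2GRAY).astype(np.float32)
A=np.arange(1.3,2,.01)
for r in(.054,.058,.062,.066):
    P=np.array([proj("top",D+r*np.array([np.cos(TH-.27-a),np.sin(TH-.27-a),0])) for a in A],np.float32)[None]
    v=cv2.remap(g,P[...,0],P[...,1],cv2.INTER_LINEAR)[0];w=np.clip(v.max()-30-v,0,None);print(r,(A*w).sum()/w.sum(),v.min())
cv2.imwrite("pics/m5.png",cv2.resize(t[145:265,290:450],(640,480),interpolation=cv2.INTER_CUBIC))
E
```

```text
needle 1.579 contrast 107 t 14.12 p [ 0.5387 -0.2103  0.0962] j7 -0.38 F [-4.4  0.9  4.2] Mz -0.09 grip 0.249 26
0.054 1.63195828722203 70.46094
0.058 1.6321866784680508 68.89453
0.062 1.6307572333179774 65.5625
0.066 1.6332252823208897 122.458984
```

View pics/m5.png

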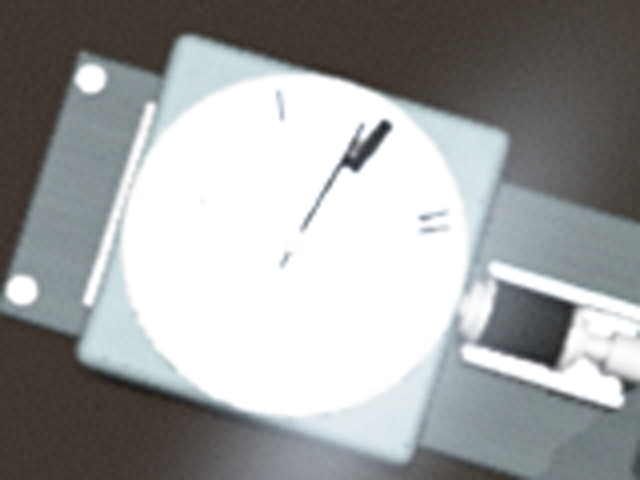

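The needle tip is at crop (362,125), just short of the thick mark from (352,168) to (388,122), about 7° away. The gauge head has shifted towards the plunger, so I'll move the dial centre in the measurement to match.

```bash
cat > m2.py <<'E'
import meas; from meas import *
D0=meas.D.copy()
def rep(im):
    g=cv2.cvtColor(im,cv2.COLOR_BGR2GRAY)
    # shift of the gauge head found from the long mark's and the pair's picture by template match
    o=cv2.cvtColor(cv2.imread("pics/top0.png"),cv2.COLOR_BGR2GRAY)
    def sh(x0,y0,x1,y1):
        T=cv2.resize(o[y0:y1,x0:x1],None,fx=8,fy=8,interpolation=cv2.INTER_CUBIC);S=cv2.resize(g[y0-6:y1+6,x0-8:x1+8],None,fx=8,fy=8,interpolation=cv2.INTER_CUBIC)
        l=cv2.minMaxLoc(cv2.matchTemplate(S,T,cv2.TM_CCOEFF_NORMED));return np.array(l[3])/8-[8,6],l[1]
    a=sh(388,190,406,209);b=sh(352,162,364,178);print("shift",a,b)
    s=(a[0]+b[0])/2;p=proj("top",D0)+s;meas.D=atz("top",*p,.064);return needle(im)
if __name__=="__main__":
    im=manip.camera("top");print("needle %.3f %.0f"%rep(im),"centre move mm",((meas.D-D0)*1000).round(1),manip.get_obs()["clock"])
E
python3 m2.py
```

```text
shift (array([1.375, 0.625]), 0.9023271203041077) (array([1.625, 0.5  ]), 0.927521288394928)
needle 1.491 101 centre move mm [-1.  -2.6  0. ] 14.225
```

```bash
python3 -m jog '[0, 0, 0.06, 0, 0, 0, 0.1, 0, 0, 0.13, 0, 0, 0, 0.1, 0, 0, 0.13, 0, 0, 0, 0.1, 0, 0, 0.13, 0, 0, 0, 0.1]' >/dev/null;python3 m2.py
```

```text
shift (array([1.375, 0.75 ]), 0.9225286841392517) (array([1.875, 0.5  ]), 0.9619540572166443)
needle 1.620 120 centre move mm [-1.1 -2.8  0. ] 14.775
```

Only 0.01 rad short, so I'll release the knob, rise clear and check.

```bash
python3 -m jog '[0, 0, 0, 0, 0, 0, 0.5, 0, 0, 0, 0, 0, 0, 1, 0, 0, 0, 0, 0, 0, 1, 0, 0, 0, 0, 0, 0, 1, 0, 0, 0, 0, 0, 0, 1]' |head -1;python3 m2.py
python3 -m jog '[0, 0, 0, 0, 0, -0.03, 1, 0, 0, 0, 0, 0, -0.08, 1, 0, 0, 0, 0, 0, -0.12, 1, 0, 0, 0, 0, 0, -0.12, 1, 0, 0, 0, 0, 0, -0.12, 1, 0, 0, 0, 0, 0, -0.12, 1]' ;python3 m2.py
python3 - <<'E'
from h import *
t=manip.camera("top");a=cv2.resize(t[145:265,290:450],(640,480),interpolation=cv2.INTER_CUBIC);cv2.imwrite("pics/m6.png",a)
E
```

```text
clock: 15.4
shift (array([1.5  , 0.625]), 0.9212570190429688) (array([1.875, 0.5  ]), 0.9638157486915588)
needle 1.620 120 centre move mm [-1.  -2.9  0. ] 15.45
clock: 16.2
position: [0.5384, -0.2101, 0.2151]
ee_rot: [0.994, 0.106, -0.001, -0.0]
ft_force: [-0.8, -0.1, -0.2]
grip_width: 0.999
grasp_force: 0.0
shift (array([1.5  , 0.625]), 0.9317886233329773) (array([1.875, 0.625]), 0.956017255783081)
needle 1.618 127 centre move mm [-1.1 -2.9  0. ] 16.25
```

View pics/m6.png

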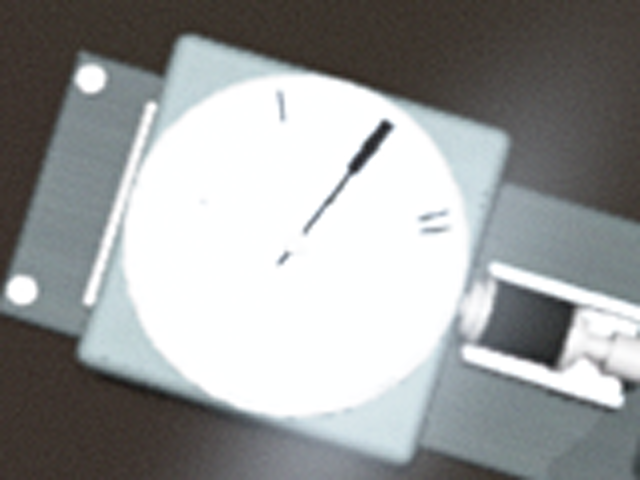

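The needle now lies on the thick mark, running from (300,240) to (388,122), and the robot is clear of the tester.

```bash
python3 -c "
from workcell import manip
print(manip.hand_in())"
```

```text
the job is handed in; nothing more can be done
None
```

The job is done and handed in at about 16 s: the ring took the needle to about 0.35 rad, just off its peg; the inner knob then brought it onto the long thick mark, both were released, and the arm never went near the screwdriver, spanner or can.

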